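Feel along a brass scroll for burrs

ROBOT

A 6-joint arm with a two-finger parallel gripper is mounted at the origin on the work surface. World frame = base frame: x ahead of the robot, y to its left, z up, the work surface at z = 0. Lengths are in mm, angles in rad, forces in N, time in s.
With the tool pointing down it reaches from about 275 to 750 mm from the base axis. Payload 10.2 kg.
Tool frame: the origin (TCP) lies between the finger pads, 19 mm behind the fingertips; this is the grasp point; z points along the fingers, y is the line along which they close (so a half turn about z gives the same grasp; the last joint's range is limited). The gripper opens to 85 mm and grips with 20 to 120 N. Pads are 22 mm wide; open, the fingers measure 114 mm over their backs; the gripper's body (76 mm by 85 mm) begins 54 mm behind the grasp point. The pads swing forward as they close: fully open they stand 13 mm farther back than shut.
Start: joints at [0.906, 0.313, 1.498, -0, 1.331, -0.223], TCP at [224.486, 474.592, 249.994] pointing down, gripper open.
Joint ranges: [-2.94, 2.94], [-0.97, 2.17], [0.19, 2.56], [-1.23, 4.37], [0.02, 3.11], [-2.88, 2.88]. Speed limits (rad/s): [2.39, 2.39, 3.01, 3.14, 3.14, 3.14].

INTERFACE

Orientations are given as a unit quaternion [w, x, y, z].
In Python, from rig import sensors, capture, ctrl, cut_out, place_of gives the robot as it stands.
- The arm moves only by the shell command python3 -m jog 'ROWS' [FORCE]. ROWS is JSON, a list of rows, each a list of 3 entries, a list of its own where there are three numbers: the shift along the world's x, y, z in mm, then the turn, a rotation vector about the world's x, y, z in degrees, then the closure, from 0 (fully open) to 1 (shut). A call has exactly 8 rows; each row is the pose to reach, as a shift and turn from the pose commanded when the call began; what a row does not reach only later rows make up. A row lasts 1/12 s, in which the tool goes at most 41.7 mm and 7.16 degrees, less where a joint would pass 70% of its speed; a pose out of reach is approached as far as the arm can. A call with a gripper value outside its range is refused whole. The fingers move at their own pace and stop on an object; FORCE is the grip in N (left out, the last holds). Time passes only in rows, so rows that repeat a pose let the fingers close, or fill a call up. It gives the time, the measured TCP pose, the force and the opening at its end, in the units of the state.
- sensors.sense(): the state, without advancing time (a new reading comes with each control period).
- capture(name): name is "scene" or "top"; returns a dict with "color" (420x560x3 uint8, blue, green, red), "z_map" (420x560 float32, mm along the optical axis (not along the pixel's ray), 0 where there is no reading), "camera_matrix" (3x3 intrinsics, pixels), "k1" (the pictures are not rectified: a ray, as slopes to the right and down, at radius r is drawn at 1 + k1 r^2 times it, then the intrinsics apply), "R" (3x3) and "t" (3): a world point X has camera coordinates R X + t. Camera axes: x right, y down, z forward; pixel columns grow to the right and rows downward; lengths in mm; the calibration is good to about 2 mm. A picture is of the moment at which its call begins.
- ctrl.finish_job(): hands the job in, once; it reports no verdict.
Trained networks look in a picture, given as the dict that the camera call returned (one of the last four; its "shot" number tells which), for a name from the list of things; names that differ only in an ending like _2 or _b are one class to them, and where a whole thing is asked for, a point or a joint stands for the part that bears it (a point fixed in the world has none). Each returns a list of dicts, best first, with "p" (0 to 1); they miss things now and then, are a little off and sometimes report something else, mostly with a low value. They report only what shows in the picture. A call takes as long as a camera call.
- cut_out(picture, query): "region" (420x560 bool, what is visible of it) and "box" ([left, top, right, bottom] in pixels, round what is visible of it).
- place_of(picture, query): "centre" ([row, column] in pixels: a listed point, or the origin of a listed thing).
The state is a dict: "time_s": time; "joints": joint angles; "dq": joint speeds; "tau": joint torques, N m; "eef_pos": TCP position; "ee_rot": TCP orientation; "force": force on the tool from outside, world axes, zero at the start; "wrist_torque": the same for the moment, N m; "grip_width": opening from 0.0 (shut) to 1.0 (fully open).
Only numpy, scipy, OpenCV 4.12 (cv2) and the standard library are available. Lean on these libraries where they do the work, as an engineer would, in place of code of your own. Each camera call takes 0.05 s, during which the arm holds its last target. There are 200 camera calls.

TASK

Close the gripper and, with the closed fingertips pointing down, stroke along the top of the S-shaped brass scroll to feel for burrs: touch down on the rivet next to the square foot, follow the curve over all seven rivets in one stroke without lifting off on the way, and lift off at the rivet on the round end. Touch lightly, so that the sprung top under the scroll is never pushed down to its stop. Do not pick up or shift the scroll, and leave everything else where it is.

Things in the scene. Friction and masses are not known exactly. Their poses are not given: they have to be found in the camera images.
- scroll: S-shaped brass casting lying loose and flat on the round grey top: 0.95 kg, 270 mm long, 12 mm thick, stem 36 mm wide, top face level. One end is a square foot (crossbar 30 x 74), the other a disc 54 across. Origin mid-length on its underside; +x from foot to disc, z up. Seven flush dark rivets, 11 mm, at x = -105 to 105 every 35 mm, on the stem's centre line y = 27 sin(2 pi x/240) mm
- rivet1 (a point): centre of rivet 1 of 7 on the scroll's upper face, 12 mm above its underside; the one beside the square foot, where the stroke starts
- rivet2 (a point): centre of rivet 2 of 7 on the scroll's upper face, 12 mm above its underside
- rivet3 (a point): centre of rivet 3 of 7 on the scroll's upper face, 12 mm above its underside
- rivet4 (a point): centre of rivet 4 of 7 on the scroll's upper face, 12 mm above its underside
- rivet5 (a point): centre of rivet 5 of 7 on the scroll's upper face, 12 mm above its underside
- rivet6 (a point): centre of rivet 6 of 7 on the scroll's upper face, 12 mm above its underside
- rivet7 (a point): centre of rivet 7 of 7 on the scroll's upper face, 12 mm above its underside; the one on the round end, where the stroke finishes
- deck (a joint): how far the stand's sprung top is pushed down, m: 0 at rest, 0.015 at its stop; it does not turn. It stays put for about the first 1.5 N of downward push, then gives 2 mm per newton; about 9 N brings it to the stop. It springs back up when let go
- deck_centre (a point): centre of the upper face of the stand's round grey top (310 mm across, 14 mm thick, upper face 50 mm above the bench at rest), on which the scroll, the sanding block and the tin lie
- sanding_block: bystander: cork sanding block 55 x 30 x 26 mm, loose on the grey top beside the scroll; origin at the centre of its underside
- wax_tin: bystander: round aluminium tin, 42 mm across, 24 mm tall, loose on the grey top on the scroll's other side; origin under its centre
- file_brush: bystander: brush lying on the bench to the robot's left
- mug: bystander: white mug, 76 mm across, 85 mm tall, on the bench to the left
- glue: bystander: white plastic bottle, 54 mm across, 120 mm tall, on the bench to the right
- mallet: bystander: hammer lying on the bench to the right
- varnish_jar: bystander: amber jar, 68 mm across, 80 mm tall, on the bench to the left, farther off

How it is judged:
By the outcome, as a careful person would: the job done as asked, in the order asked, and still so for the second after the job is handed in, with the robot touching nothing.
It also fails if it takes over 51 s, if anything falls off the work surface, if the arm or the gripper's body presses on something with over 40 N, if the wrist force passes 120 N, or if a joint passes its speed limit or range.

## Working session

There is one attempt and no reset: what is moved stays moved. The work goes in short steps, Python scripts to look and compute and a shell command to move; the robot and the scene stay as the last step left them, time stands still between calls to the robot, and variables do not carry over. Pictures are saved under pics/ and viewed, on a budget of 10 in all, crops included, one or two more only if the job needs it, and the job is handed in when it is done.

```bash
ls; mkdir -p pics; cat > h.py <<'E'
import numpy as np,cv2
from rig import sensors,capture,ctrl,cut_out,place_of
def undist(p,uv):
    K=np.array(p["camera_matrix"],float);d=np.array([(uv[0]-K[0,2])/K[0,0],(uv[1]-K[1,2])/K[1,1]]);s=d.copy()
    for _ in range(20): s=d/(1+p["k1"]*(s@s))
    return s
def onplane(p,rc,z):
    s=undist(p,(rc[1],rc[0]));R=np.array(p["R"]);t=np.array(p["t"])
    o=-R.T@t;d=R.T@np.array([s[0],s[1],1]);return o+d*(z-o[2])/d[2]
def bydepth(p,rc):
    s=undist(p,(rc[1],rc[0]));r,c=int(round(rc[0])),int(round(rc[1]));w=p["z_map"][r-1:r+2,c-1:c+2];Z=np.median(w[w>0])
    return np.array(p["R"]).T@(Z*np.array([s[0],s[1],1])-np.array(p["t"]))
E
python3 - <<'E'
from h import *
np.set_printoptions(precision=1,suppress=True)
print(sensors.sense())
for n in("top","scene"):
    p=capture(n);cv2.imwrite(f"pics/{n}0.png",p["color"])
    print(n,p["k1"],-np.array(p["R"]).T@p["t"])
    for q in ["rivet%d"%i for i in range(1,8)]:
        for r in place_of(p,q)[:2]:
            print(q,round(r["p"],2),np.array(r["centre"]),onplane(p,r["centre"],62),bydepth(p,r["centre"]))
    for q in("scroll","deck_centre","sanding_block","wax_tin"):
        for r in place_of(p,q)[:1]: print(q,round(r["p"],2),np.array(r["centre"]),onplane(p,r["centre"],50))
E
```

```text
pics
{'time_s': 0.0, 'joints': array([ 0.9,  0.3,  1.5,  0. ,  1.3, -0.2]), 'dq': array([ 0., -0.,  0., -0., -0.,  0.]), 'tau': array([  0. , -41.2, -26. ,  -0. ,   0. ,  -0. ]), 'eef_pos': array([224.3, 474.4, 249.4]), 'ee_rot': array([-0. ,  0.2,  1. , -0. ]), 'force': array([0.5, 0. , 0. ]), 'wrist_torque': array([-0.1, -0.1,  0. ]), 'grip_width': 1.000111525272085}
top -0.1250831949891974 [ 365.2   28.8 1180.9]
rivet1 0.93 [177.4 236.1] [675.2 145.   62. ] [674.7 144.8  64. ]
rivet1 0.91 [211.2 258.3] [578.8  84.7  62. ] [578.9  84.8  61.9]
rivet2 0.93 [177.4 236.1] [675.2 145.   62. ] [674.7 144.8  64. ]
rivet2 0.91 [211.2 258.3] [578.8  84.7  62. ] [578.9  84.8  61.9]
rivet3 0.93 [177.4 236.1] [675.2 145.   62. ] [674.7 144.8  64. ]
rivet3 0.91 [211.2 258.3] [578.8  84.7  62. ] [578.9  84.8  61.9]
rivet4 0.93 [177.4 236.1] [675.2 145.   62. ] [674.7 144.8  64. ]
rivet4 0.91 [211.2 258.3] [578.8  84.7  62. ] [578.9  84.8  61.9]
rivet5 0.93 [177.4 236.1] [675.2 145.   62. ] [674.7 144.8  64. ]
rivet5 0.91 [211.2 258.3] [578.8  84.7  62. ] [578.9  84.8  61.9]
rivet6 0.93 [177.4 23
[... 910 characters left out ...]
 ] [639.4 146.1  62. ] [641.1 146.   63.6]
rivet4 0.88 [198.3 287.3] [482.9  41.   62. ] [482.6  41.   61.8]
rivet5 0.95 [238.6 326. ] [639.4 146.1  62. ] [641.1 146.   63.6]
rivet5 0.88 [198.3 287.3] [482.9  41.   62. ] [482.6  41.   61.8]
rivet6 0.95 [238.6 326. ] [639.4 146.1  62. ] [641.1 146.   63.6]
rivet6 0.88 [198.3 287.3] [482.9  41.   62. ] [482.6  41.   61.8]
rivet7 0.95 [238.6 326. ] [639.4 146.1  62. ] [641.1 146.   63.6]
rivet7 0.88 [198.3 287.3] [482.9  41.   62. ] [482.6  41.   61.8]
scroll 0.97 [226.5 304.6] [583.8  91.8  50. ]
deck_centre 0.61 [224.  304.6] [574.   91.5  50. ]
sanding_block 0.73 [243.9 278.2] [651.6  28.2  50. ]
wax_tin 0.6 [241.8 280.1] [643.9  32.4  50. ]
```

```bash
python3 - <<'E'
from h import *
np.set_printoptions(precision=1,suppress=True)
for n in("top","scene"):
    p=capture(n)
    for r in place_of(p,"rivet1"):
        print(n,round(r["p"],2),np.array(r["centre"]),onplane(p,r["centre"],62))
    c=p["color"]
    crop=c[130:290,155:355] if n=="top" else c[150:310,210:410]
    cv2.imwrite(f"pics/{n}1.png",cv2.resize(crop,None,fx=4,fy=3.75 if 0 else 3.7,interpolation=cv2.INTER_CUBIC))
E
```

```text
top 0.96 [220. 269.] [554.   56.1  62. ]
top 0.95 [245.7 272.7] [484.1  47.4  62. ]
top 0.92 [228.3 269. ] [531.3  56.5  62. ]
top 0.86 [204.7 243.3] [597.8 125.4  62. ]
top 0.85 [189.3 238.2] [641.2 139.2  62. ]
top 0.78 [211.6 255.5] [577.9  92.4  62. ]
top 0.65 [178.2 237. ] [672.9 142.5  62. ]
scene 0.97 [238.2 324.6] [638.1 142.6  62. ]
scene 0.96 [217.1 292. ] [561.9  58.   62. ]
scene 0.85 [247.3 323.1] [670.3 138.8  62. ]
scene 0.85 [221.  306.3] [575.7  95.8  62. ]
scene 0.76 [197.4 284.8] [479.2  33.9  62. ]
scene 0.73 [225.7 317.1] [592.6 123.8  62. ]
scene 0.57 [204.9 288. ] [511.7  44.6  62. ]
```

View pics/top1.png

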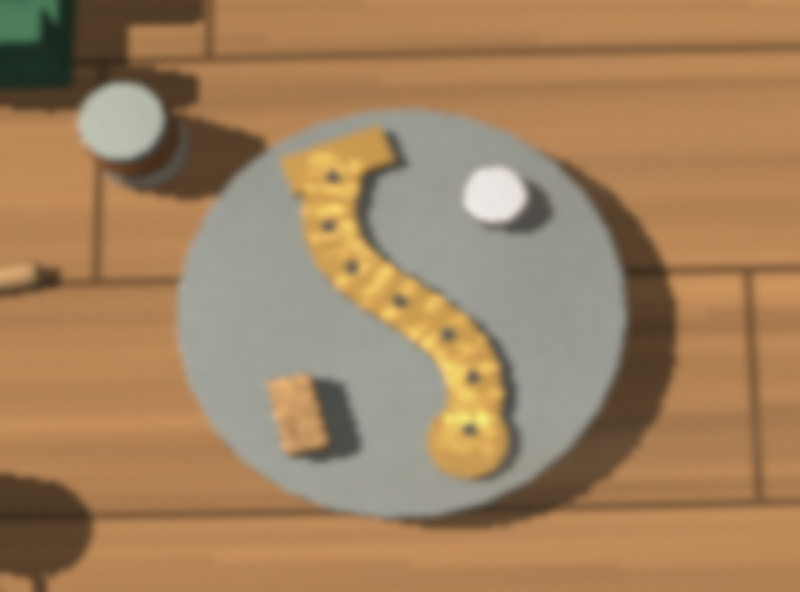

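View pics/scene1.png

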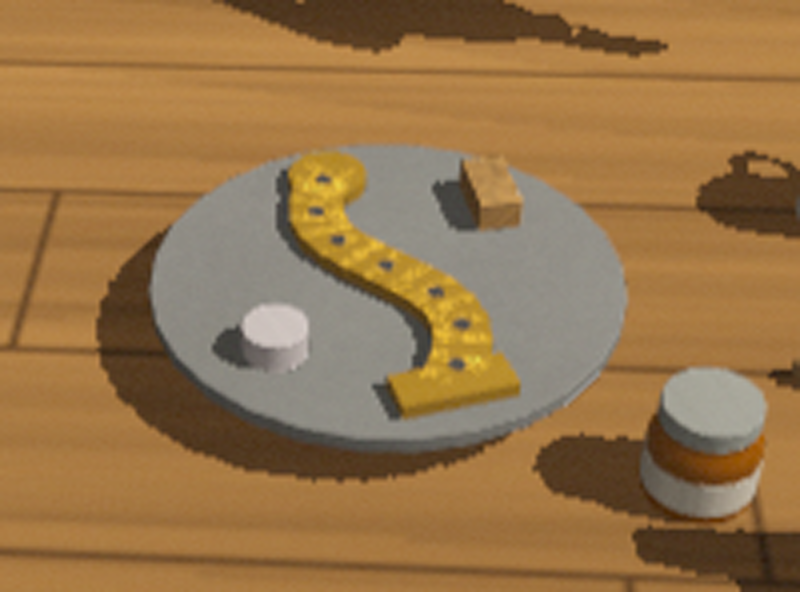

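View pics/scene0.png

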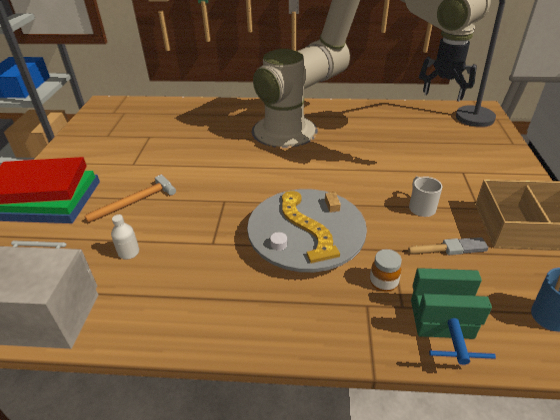

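```bash
cat > fit.py <<'E'
from h import *
from scipy.optimize import least_squares
np.set_printoptions(precision=1,suppress=True)
xs=np.arange(-105,106,35.);L=np.c_[xs,27*np.sin(2*np.pi*xs/240)]
def model(q,l=L):
    c,s=np.cos(q[2]),np.sin(q[2]);return l@np.array([[c,s],[-s,c]])+q[:2]
def fit(P): return least_squares(lambda q:(model(q)-P).ravel(),[577,94,np.arctan2(-97,-190)],loss="soft_l1",f_scale=2).x
def darkc(p,rc):
    g=p["color"].astype(float)[...,2];r,c=map(int,np.round(rc));w=g[r-3:r+4,c-3:c+4]
    wt=np.clip(np.percentile(w,60)-w,0,None)**1;yy,xx=np.mgrid[r-3:r+4,c-3:c+4]
    wt*=np.exp(-((yy-rc[0])**2+(xx-rc[1])**2)/6)
    return np.array([(wt*yy).sum(),(wt*xx).sum()])/wt.sum()
def locate(p,seed,z=62):
    rc=[np.array(s) for s in seed]
    for _ in range(4): rc=[darkc(p,s) for s in rc]
    P=np.array([onplane(p,s,z)[:2] for s in rc]);q=fit(P);return P,q
S={"top":[(176/3.7+130,333/4+155),(225/3.7+130,328/4+155),(266/3.7+130,351/4+155),(300/3.7+130,400/4+155),(335/3.7+130,448/4+155),(377/3.7+130,473/4+155),(429/3.7+130,469/4+155)],
"scene":[(364/3.7+150,457/4+210),(324/3.7+150,462/4+210),(292/3.7+150,436/4+210),(265/3.7+150,386/4+210),(240/3.7+150,338/4+210),(211/3.7+150,316/4+210),(179/3.7+150,323/4+210)]}
S={k:[(a-.4,b-.4) for a,b in v] for k,v in S.items()}
if __name__=="__main__":
    Q=[]
    for n in S:
        p=capture(n);P,q=locate(p,S[n]);Q.append(q);print(n,q[:2],np.degrees(q[2]));print((P-model(q)).tolist().__repr__() if 0 else np.round(P-model(q),1).tolist())
        print("heights",[round(bydepth(p,s)[2],1) for s in S[n]])
    q=np.mean(Q,0);print(q,model(q).round(1).tolist())
E
python3 fit.py
```

```text
top [579.8  94.8] -160.12790262605603
[[-0.0, 0.0], [1.1, 0.7], [0.9, 1.1], [-0.1, 0.1], [-0.2, -0.6], [-0.9, -0.8], [-0.8, -0.3]]
heights [np.float64(62.9), np.float64(64.3), np.float64(64.4), np.float64(63.3), np.float64(63.9), np.float64(62.7), np.float64(62.6)]
scene [576.6  95.2] -160.33438000685427
[[0.6, 0.1], [0.6, 0.5], [0.7, 0.8], [-0.5, 0.1], [0.2, -0.8], [-0.6, -0.4], [-1.1, -0.4]]
heights [np.float64(63.1), np.float64(62.7), np.float64(64.1), np.float64(61.4), np.float64(61.7), np.float64(64.2), np.float64(63.7)]
[578.2  95.   -2.8] [[673.5, 140.2], [635.3, 143.2], [603.9, 127.0], [578.2, 95.0], [552.5, 63.0], [521.2, 46.8], [482.9, 49.8]]
```

```bash

python3 -m jog '[[[28,-21,0],[0,0,0],1],[[56,-42,0],[0,0,0],1],[[84,-63,0],[0,0,0],1],[[112,-84,0],[0,0,0],1],[[140,-105,0],[0,0,0],1],[[168,-126,0],[0,0,0],1],[[196,-147,0],[0,0,0],1],[[224,-168,0],[0,0,0],1]]' 40
python3 -m jog '[[[28,-21,0],[0,0,0],1],[[56,-42,0],[0,0,0],1],[[84,-63,0],[0,0,0],1],[[112,-84,0],[0,0,0],1],[[140,-105,0],[0,0,0],1],[[168,-126,0],[0,0,0],1],[[196,-147,0],[0,0,0],1],[[224,-168,0],[0,0,0],1]]'
```

```text
time_s: 2.17
eef_pos: [449.7, 305.3, 250.1]
ee_rot: [0.0, 0.219, 0.976, 0.0]
force: [-0.1, 0.8, 0.2]
grip_width: 0.0
time_s: 2.83
eef_pos: [673.6, 137.3, 249.9]
ee_rot: [-0.0, 0.219, 0.976, 0.0]
force: [0.1, 0.3, 1.1]
grip_width: 0.004
```

```bash

python3 -m jog '[[[1,1.6,-25],[0,0,0],1],[[1,1.6,-50],[0,0,0],1],[[1,1.6,-75],[0,0,0],1],[[1,1.6,-100],[0,0,0],1],[[1,1.6,-125],[0,0,0],1],[[1,1.6,-145],[0,0,0],1],[[1,1.6,-153],[0,0,0],1],[[1,1.6,-153],[0,0,0],1]]'
python3 - <<'E'
from h import *
print(sensors.sense()["eef_pos"],sensors.sense()["force"])
a=capture("top")["color"][140:240,190:310];b=capture("scene")["color"][170:270,260:380]
cv2.imwrite("pics/near.png",np.hstack([cv2.resize(x,(400,400),interpolation=cv2.INTER_CUBIC) if 0 else cv2.resize(x,None,fx=3.3,fy=3.3,interpolation=cv2.INTER_CUBIC) for x in(a,b)]))
E
```

```text
time_s: 3.5
eef_pos: [672.7, 140.2, 94.9]
ee_rot: [-0.002, 0.219, 0.976, -0.0]
force: [0.3, 0.2, -0.3]
grip_width: 0.003
[672.67294241 140.15272529  94.94038796] [ 0.2785161   0.17808243 -0.28029614]
```

View pics/near.png

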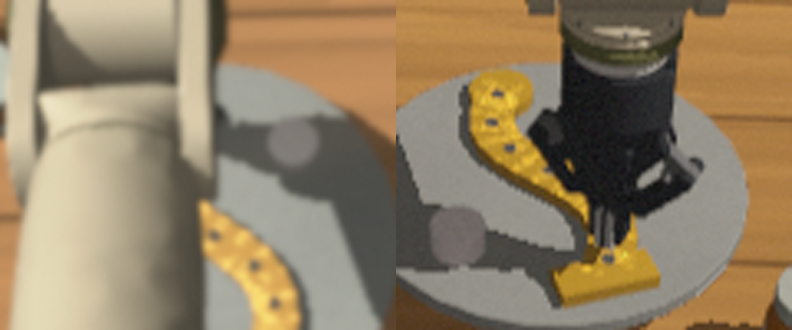

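```bash
python3 - <<'E'
from h import *
p=capture("scene");R=np.array(p["R"]);t=np.array(p["t"]);K=np.array(p["camera_matrix"])
for X in([672.7,140.2,76],[672.7,140.2,62],[673.5,140.2,62]):
    c=R@np.array(X)+t;s=c[:2]/c[2];s=s*(1+p["k1"]*(s@s));uv=K[:2,:2]@s+K[:2,2];print(X,"col,row",uv, "view",(uv[0]-260)*3.3+396,(uv[1]-170)*3.3)
E
python3 -m jog '[[[0,0,-2],[0,0,0],1],[[0,0,-4],[0,0,0],1],[[0,0,-6],[0,0,0],1],[[0,0,-8],[0,0,0],1],[[0,0,-9],[0,0,0],1],[[0,0,-10],[0,0,0],1],[[0,0,-10],[0,0,0],1],[[0,0,-10],[0,0,0],1]]'
```

```text
[672.7, 140.2, 76] col,row [323.93797674 243.84401029] view 606.99532325194 243.68523394595104
[672.7, 140.2, 62] col,row [323.69300831 248.0238836 ] view 606.186927431449 257.47881588603417
[673.5, 140.2, 62] col,row [323.69474388 248.25794225] view 606.1926548042286 258.25120942846195
time_s: 4.32
eef_pos: [673.5, 140.2, 87.0]
ee_rot: [-0.0, 0.219, 0.976, 0.0]
force: [0.5, 0.0, 0.2]
grip_width: 0.003
```

```bash

python3 -m jog '[[[0,0,-1],[0,0,0],1],[[0,0,-2],[0,0,0],1],[[0,0,-3],[0,0,0],1],[[0,0,-4],[0,0,0],1],[[0,0,-5],[0,0,0],1],[[0,0,-5],[0,0,0],1],[[0,0,-5],[0,0,0],1],[[0,0,-5],[0,0,0],1]]'
python3 - <<'E'
from h import *
s=sensors.sense();print(s["eef_pos"],s["force"])
b=capture("scene")["color"][200:270,280:370]
cv2.imwrite("pics/near2.png",cv2.resize(b,None,fx=8,fy=8,interpolation=cv2.INTER_CUBIC))
E
```

```text
time_s: 4.98
eef_pos: [673.5, 140.2, 82.0]
ee_rot: [0.0, 0.219, 0.976, 0.0]
force: [-0.2, 0.5, -0.1]
grip_width: -0.0
[673.50131838 140.18483836  82.00329811] [-0.24385194  0.53699788 -0.1016733 ]
```

View pics/near2.png

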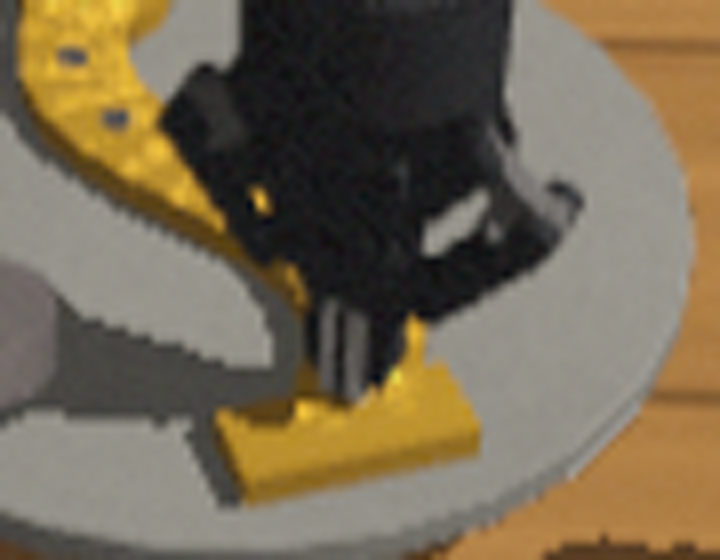

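```bash

python3 -m jog '[[[0,0,-1],[0,0,0],1],[[0,0,-2],[0,0,0],1],[[0,0,-3],[0,0,0],1],[[0,0,-4],[0,0,0],1],[[0,0,-5],[0,0,0],1],[[0,0,-5.5],[0,0,0],1],[[0,0,-5.5],[0,0,0],1],[[0,0,-5.5],[0,0,0],1]]'
python3 - <<'E'
from fit import *
from h import *
s=sensors.sense();print(s["eef_pos"],s["force"])
q=[578.2,95.0,np.radians(-160.23)]
for k in range(6):
    x=-105+35*k+35/8*np.arange(9);W=model(q,np.c_[x,27*np.sin(2*np.pi*x/240)]);print(k+1,(W-W[0])[1:].round(1).tolist())
p=capture("scene")
P,qq=locate(p,S["scene"][3:]) if 0 else (np.array([bydepth(p,s)[2] for s in S["scene"][4:]]),0);print("heights",P)
E
```

```text
time_s: 5.7
eef_pos: [673.6, 140.2, 76.7]
ee_rot: [0.0, 0.219, 0.976, 0.0]
force: [-0.0, -0.1, 3.5]
grip_width: 0.002
[673.6 140.2  76.7] [-0.  -0.1  3.5]
1 [[-5.1, 1.1], [-10.1, 2.1], [-15.0, 2.9], [-19.8, 3.5], [-24.6, 3.8], [-29.3, 3.8], [-33.8, 3.5], [-38.3, 3.0]]
2 [[-4.3, -0.9], [-8.5, -2.1], [-12.6, -3.7], [-16.6, -5.5], [-20.5, -7.8], [-24.2, -10.3], [-27.8, -13.1], [-31.4, -16.2]]
3 [[-3.4, -3.4], [-6.8, -7.0], [-10.1, -10.8], [-13.3, -14.8], [-16.4, -19.0], [-19.5, -23.3], [-22.6, -27.6], [-25.7, -32.0]]
4 [[-3.1, -4.4], [-6.2, -8.7], [-9.3, -13.0], [-12.4, -17.2], [-15.6, -21.2], [-18.9, -25.0], [-22.3, -28.6], [-25.7, -32.0]]
5 [[-3.5, -3.1], [-7.2, -5.9], [-10.9, -8.5], [-14.8, -10.7], [-18.7, -12.6], [-22.8, -14.1], [-27.0, -15.3], [-31.4, -16.2]]
6 [[-4.4, -0.6], [-9.0, -0.8], [-13.7, -0.8], [-18.4, -0.5], [-23.3, 0.1], [-28.2, 0.9], [-33.2, 1.8], [-38.3, 3.0]]
heights [56.9 59.8 58. ]
```

```bash

python3 -m jog '[[[-5.1,1.1,0],[0,0,0],1],[[-10.1,2.1,0],[0,0,0],1],[[-15,2.9,0],[0,0,0],1],[[-19.8,3.5,0],[0,0,0],1],[[-24.6,3.8,0],[0,0,0],1],[[-29.3,3.8,0],[0,0,0],1],[[-33.8,3.5,0],[0,0,0],1],[[-38.3,3,0],[0,0,0],1]]'
python3 - <<'E'
from fit import *
p=capture("scene")
P=np.array([onplane(p,darkc(p,darkc(p,s)),57.7)[:2] for s in [np.array(s)+[1.2,0] for s in S["scene"][3:]]])
print((P-model([576.6,95.2,np.radians(-160.33)])[3:]).round(1))
E
```

```text
time_s: 6.42
eef_pos: [634.7, 143.3, 76.6]
ee_rot: [0.0, 0.219, 0.976, 0.0]
force: [3.1, 0.2, 4.2]
grip_width: 0.002
[[ 0.  -0.1]
 [-0.  -0.7]
 [-0.9 -0.7]
 [-0.2 -0.9]]
```

```bash

python3 -m jog '[[[-4.3,-0.9,0],[0,0,0],1],[[-8.5,-2.1,0],[0,0,0],1],[[-12.6,-3.7,0],[0,0,0],1],[[-16.6,-5.5,0],[0,0,0],1],[[-20.5,-7.8,0],[0,0,0],1],[[-24.2,-10.3,0],[0,0,0],1],[[-27.8,-13.1,0],[0,0,0],1],[[-31.4,-16.2,0],[0,0,0],1]]'
python3 -m jog '[[[-3.4,-3.4,0],[0,0,0],1],[[-6.8,-7,0],[0,0,0],1],[[-10.1,-10.8,0],[0,0,0],1],[[-13.3,-14.8,0],[0,0,0],1],[[-16.4,-19,0],[0,0,0],1],[[-19.5,-23.3,0],[0,0,0],1],[[-22.6,-27.6,0],[0,0,0],1],[[-25.7,-32,0],[0,0,0],1]]'
python3 - <<'E'
from fit import *
p=capture("scene")
P=np.array([onplane(p,darkc(p,darkc(p,s)),57.7)[:2] for s in [np.array(s)+[1.2,0] for s in S["scene"]]])
print((P-model([576.6,95.2,np.radians(-160.33)])).round(1).tolist())
cv2.imwrite("pics/mid.png",cv2.resize(p["color"][180:270,240:370],None,fx=6,fy=6,interpolation=cv2.INTER_CUBIC))
E
```

```text
time_s: 7.13
eef_pos: [603.4, 126.8, 76.5]
ee_rot: [-0.0, 0.219, 0.976, 0.0]
force: [2.3, 1.4, 4.0]
grip_width: 0.001
time_s: 7.8
eef_pos: [577.7, 94.6, 76.5]
ee_rot: [-0.0, 0.219, 0.976, 0.0]
force: [1.9, 2.4, 3.3]
grip_width: -0.003
[[0.4, 0.1], [0.7, 0.2], [0.8, 0.6], [-7.2, 2.1], [7.3, -1.4], [-0.4, -0.5], [-4.5, 0.4]]
```

View pics/mid.png

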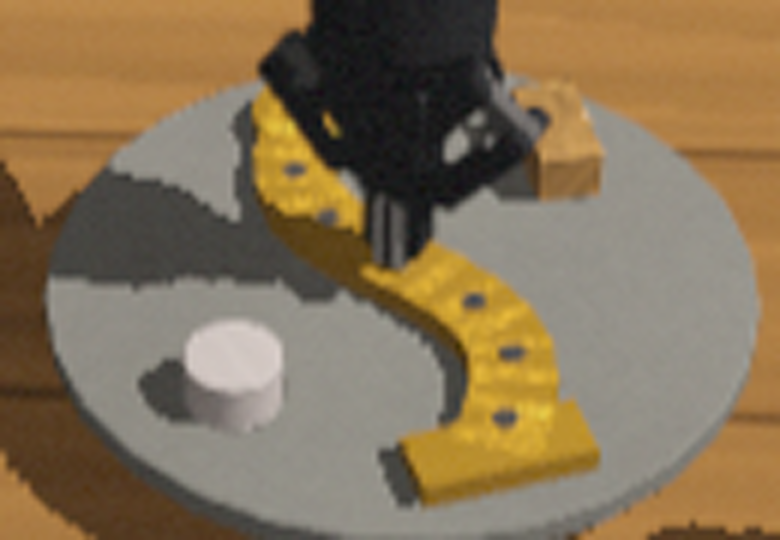

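```bash

python3 -m jog '[[[-3.1,-4.4,0],[0,0,0],1],[[-6.2,-8.7,0],[0,0,0],1],[[-9.3,-13,0],[0,0,0],1],[[-12.4,-17.2,0],[0,0,0],1],[[-15.6,-21.2,0],[0,0,0],1],[[-18.9,-25,0],[0,0,0],1],[[-22.3,-28.6,0],[0,0,0],1],[[-25.7,-32,0],[0,0,0],1]]'
python3 -m jog '[[[-3.5,-3.1,0],[0,0,0],1],[[-7.2,-5.9,0],[0,0,0],1],[[-10.9,-8.5,0],[0,0,0],1],[[-14.8,-10.7,0],[0,0,0],1],[[-18.7,-12.6,0],[0,0,0],1],[[-22.8,-14.1,0],[0,0,0],1],[[-27,-15.3,0],[0,0,0],1],[[-31.4,-16.2,0],[0,0,0],1]]'
python3 - <<'E'
from fit import *
p=capture("scene")
P=np.array([onplane(p,darkc(p,darkc(p,s)),57.7)[:2] for s in [np.array(s)+[1.2,0] for s in S["scene"]]])
print((P-model([576.6,95.2,np.radians(-160.33)])).round(1).tolist())
E
```

```text
time_s: 8.52
eef_pos: [552.1, 62.6, 76.5]
ee_rot: [0.0, 0.219, 0.976, -0.0]
force: [2.0, 1.8, 3.5]
grip_width: 0.003
time_s: 9.18
eef_pos: [520.7, 46.6, 76.5]
ee_rot: [0.0, 0.219, 0.976, -0.0]
force: [2.3, 0.9, 3.9]
grip_width: -0.001
[[0.8, 0.1], [0.5, 0.4], [0.1, 0.7], [-0.0, 0.0], [-0.0, -0.1], [-7.0, -1.2], [-1.9, 1.9]]
```

Scroll has not shifted. Last gap next, then a straight lift at rivet 7.

```bash

python3 -m jog '[[[-4.4,-0.6,0],[0,0,0],1],[[-9,-0.8,0],[0,0,0],1],[[-13.7,-0.8,0],[0,0,0],1],[[-18.4,-0.5,0],[0,0,0],1],[[-23.3,0.1,0],[0,0,0],1],[[-28.2,0.9,0],[0,0,0],1],[[-33.2,1.8,0],[0,0,0],1],[[-38.3,3,0],[0,0,0],1]]'
python3 -m jog '[[[0,0,0],[0,0,0],1],[[0,0,0],[0,0,0],1],[[0,0,1],[0,0,0],1],[[0,0,3],[0,0,0],1],[[0,0,6],[0,0,0],1],[[0,0,10],[0,0,0],1],[[0,0,20],[0,0,0],1],[[0,0,35],[0,0,0],1]]'
python3 -m jog '[[[0,0,20],[0,0,0],1],[[0,0,45],[0,0,0],1],[[0,0,70],[0,0,0],1],[[0,0,95],[0,0,0],1],[[-15,10,110],[0,0,0],1],[[-35,30,110],[0,0,0],1],[[-60,60,110],[0,0,0],1],[[-90,90,110],[0,0,0],1]]'
python3 -m jog '[[[-20,30,0],[0,0,0],1],[[-40,60,0],[0,0,0],1],[[-60,90,0],[0,0,0],1],[[-80,120,0],[0,0,0],1],[[-80,120,0],[0,0,0],1],[[-80,120,0],[0,0,0],1],[[-80,120,0],[0,0,0],1],[[-80,120,0],[0,0,0],1]]'
python3 - <<'E'
from fit import *
s=sensors.sense();print(s["eef_pos"],s["force"],s["time_s"])
for n in("scene","top"):
    p=capture(n);P,q=locate(p,S[n]);print(n,q[:2],np.degrees(q[2]))
    print([round(bydepth(p,x)[2],1) for x in S[n]])
    if n=="scene": cv2.imwrite("pics/end.png",p["color"])
E
```

```text
time_s: 9.9
eef_pos: [482.2, 49.9, 76.5]
ee_rot: [0.0, 0.219, 0.976, -0.0]
force: [2.8, -1.0, 2.8]
grip_width: -0.0
time_s: 10.57
eef_pos: [482.3, 49.8, 111.6]
ee_rot: [-0.001, 0.219, 0.976, -0.0]
force: [-0.2, -0.0, 1.3]
grip_width: 0.002
time_s: 11.23
eef_pos: [392.6, 139.8, 222.4]
ee_rot: [0.001, 0.22, 0.975, 0.0]
force: [1.0, 1.2, -0.4]
grip_width: 0.003
time_s: 11.9
eef_pos: [313.9, 258.6, 221.8]
ee_rot: [0.0, 0.22, 0.976, 0.0]
force: [-0.4, 1.2, -0.3]
grip_width: 0.001
[313.9 258.6 221.8] [-0.4  1.2 -0.3] 11.9
scene [576.7  95.2] -160.24255307400017
[np.float64(62.8), np.float64(62.4), np.float64(64.9), np.float64(63.1), np.float64(63.2), np.float64(64.5), np.float64(63.3)]
top [579.7  94.7] -160.24970670944703
[np.float64(63.8), np.float64(64.6), np.float64(64.3), np.float64(63.5), np.float64(62.5), np.float64(62.5), np.float64(64.5)]
```

View pics/end.png

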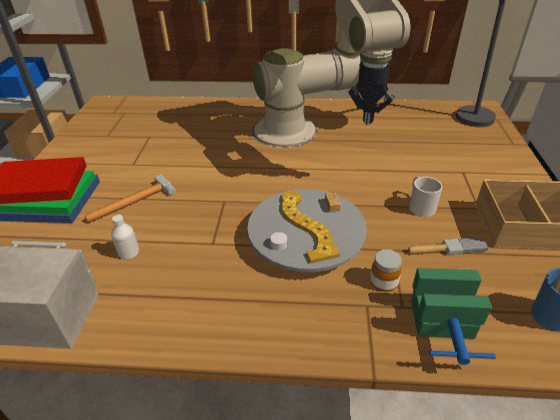

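The scene is as it was at the start: scroll centred near pixel (308, 227), block at (333, 201) and tin at (279, 241), with the arm well clear.

```bash
python3 -c "
from rig import ctrl;print(ctrl.finish_job())"
```

```text
the job is handed in; nothing more can be done
None
```

I stroked the scroll once from rivet 1 to rivet 7 with the gripper shut and pointing down, then lifted straight off and moved the arm clear. The job was handed in at about 12 s of the 51 s allowed.

- **Touch:** the downward force read 2.8–4.2 N at the end of each move along the stroke. The fingertip stayed about 4 mm below the resting top face, well short of the 15 mm stop. I only had readings at the end of each move, so contact between them is inferred from the steady height.
- **Path:** the measured tool position was within about 1 mm of the planned point at every rivet.
- **Scroll and surroundings:** after the stroke, both cameras placed the scroll within 0.2 mm and 0.15° of where it started, and the sprung top was back at its rest height. In the final picture the sanding block, tin and other things look unmoved.
- **Disagreement:** the two cameras differed by about 3 mm in x on the scroll's position. I used their average, so the path could be off by roughly 1.5 mm. The fingertip appeared in the scene camera where that estimate predicted.

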